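# Fit the R-clip to a noodle cutter's drive shaft

## Robot

A 7-joint arm with a two-finger parallel gripper is mounted at the origin on the work surface. World frame = base frame: x ahead of the robot, y to its left, z up, the work surface at z = 0. Lengths are in m, angles in rad, forces in N, time in s.
With the tool pointing down it reaches from about 0.4 to 0.875 m from the base axis. Payload 19.3 kg.
Tool frame: the origin (TCP) lies at the very end of the fingers, on their centre line; the grasp point (between the pads) lies env.pinch_z behind it (env.pinch_z is the distance from the TCP to the grasp point, in m); z points along the fingers, y is the direction in which the jaws open and shut (so a half turn about z gives the same grasp; the last joint's range is limited). The gripper opens to 85 mm and grips with 20 to 120 N. Pads are 22 mm wide; open, the fingers measure 114 mm over their backs; the gripper's body (76 mm by 85 mm) begins 54 mm behind the grasp point. The pads swing forward as they close: fully open they stand 13 mm farther back than shut.
Start: joints at [1.127, 0.521, -0.036, 1.599, 0.021, 1.021, -0.113], TCP at [0.228, -0.582, 0.231] pointing down, gripper open.
Joint ranges: [-2.91, 2.91], [-0.3, 2.13], [-1.5, 1.42], [0.17, 2.43], [-1.26, 4.41], [0.16, 1.93], [-2.52, 2.52]. Speed limits (rad/s): [1.89, 1.89, 2.39, 2.39, 3.01, 3.01, 3.01].

## Interface

Orientations are given as [roll, pitch, yaw] about the fixed x, y, z axes, in that order (R = Rz(yaw) Ry(pitch) Rx(roll)).
In Python, from station import env gives the robot as it stands.
- The arm moves only by the shell command python3 -m creep 'ROWS' [FORCE]. ROWS is a JSON object of lists of equal length, an entry for each row: "hand": the opening, from -1 (shut) to 1 (fully open); "translation": the shift along the tool's x, y, z in mm, a list of three; "turn": the turn, a rotation vector about the tool's x, y, z in degrees, a list of three. A call has 1 to 12 rows; each row is the pose to reach, as a shift and turn from the pose commanded when the call began, along the tool's axes at that moment; what a row does not reach only later rows make up. A row lasts 1/12 s, in which the tool goes at most 41.7 mm and 7.16 degrees, less where a joint would pass 70% of its speed; a pose out of reach is approached as far as the arm can. A call with a gripper value outside its range is refused whole. The fingers move at their own pace and stop on an object; FORCE is the grip in N (left out, the last holds). Time passes only in rows, so rows that repeat a pose let the fingers close. It gives the time, the measured TCP pose, the force and the opening at its end, in the units of the state.
- env.get_obs(): the state, without advancing time (a new reading comes with each control period).
- env.capture(name): name is "side" or "top"; returns the picture (384x512x3 uint8, red, green, blue); there is no depth.
- env.camera_params(name): a dict with "mtx" (3x3 intrinsics, pixels), "origin" and "attitude" of the camera in the world. Camera axes: x right, y down, z forward; pixel columns grow to the right and rows downward; lengths in m; the calibration is good to about 2 mm. A picture is of the moment at which its call begins. camera_params takes no time and is no camera call.
- env.job_done(): hands the job in, once; it reports no verdict.
The state is a dict: "time_s": time; "joint_positions": joint angles; "joint_vel": joint speeds; "joint_torque": joint torques, N m; "position": TCP position; "orientation": TCP orientation; "ft_force": force on the tool from outside, world axes, zero at the start; "wrist_torque": the same for the moment, N m; "width": finger opening in m.
Only numpy, scipy, OpenCV 4.12 (cv2) and the standard library are available. Lean on these libraries where they do the work, as an engineer would, in place of code of your own. Each camera call takes 0.05 s, during which the arm holds its last target. There are 200 camera calls.

## Task

Take the red-tabbed R-clip from its rack and lock the noodle cutter's drive shaft with it: push the straight leg gently through the leaning cross-hole near the shaft's end until the sprung leg has snapped over the shaft and the tab sits fully home on it, then let go. Do not turn the crank from where it stands, and leave the jar, the bowl and the sauce bottle alone.

Things in the scene. Friction and masses are not known exactly. Their poses are not given: they have to be found in the camera images.
- clip: R-clip, 60 g, hanging in the rack. Origin: centre of the underside of its red tab (24 mm in own x, 20 in y, 36 in z); z points up out of the tab, the legs run along -z. Grip the tab across its x faces, fingertips a few mm above the underside, clear of legs and rails. Straight leg: 5 mm wire on the z axis. A wire loop standing 15 mm out of the tab's top is look only: nothing to touch
- tip (a point): round tip of the clip's straight leg, 48 mm below the tab's underside; axes as the clip's
- seat (a point): point on the clip's straight leg, 12.5 mm below the tab's underside, axes as the clip's: it lies on the shaft's axis (within about 1 mm) when the clip is fully home
- spring_leg (a joint): angle (rad) by which the clip's sprung leg is spread. This leg, 4 mm wire, hangs on the clip's +x side in its x-z plane; it arches round the shaft, is narrowest 22 mm below the underside (inner side 6 mm from the straight leg's axis) and flares to x = 14 mm at 32 mm below. It hinges at x = 10, z = 0. Pushing it over the shaft takes about 5 to 15 N, a rise and then a drop
- hub (a point): point on the drive shaft's axis, 150 mm above the table, turning with the crank. Own y: along the shaft towards the machine (free end at -y). Own z: along the cross-hole, out of its upper mouth. The hole goes straight through the axis, but the shaft floats endways: the hole's centre lies anywhere from 9 mm to -y to 9 mm to +y of this point, to be found by touch or sight. Float resists 15 N
- cutter: noodle cutter with shaft and crank, fixed; origin on the table below hub, y along the shaft towards the green machine (190 x 160 mm, 245 mm tall; near side at y = 75, a boss from 44). Steel shaft 24 mm thick, round it at the hole a groove: 21 mm thick at the bottom, 8 mm wide there, 10 at the top. Hole 7 mm wide (8 along the shaft), mouth 10. Shaft ends 24 mm beyond the hole
- crank (a joint): lean (rad) of the hole's upper mouth from vertical towards the robot (the cutter's -x); 0.38 to 0.66. The crank's hub, 37 mm thick, starts 25 mm to +y of hub. Insert the clip along the hub's -z, its x-z plane square to the shaft, either way round. Home: the tab's underside rests on the shaft's surface, 12 mm from its axis
- handle (a point): where the crank's arm meets its wooden handle's axis, on the crank 85 mm from the shaft's axis opposite to the hole's upper mouth (handle 26 mm in diameter, 62 mm long, parallel to the shaft). The crank is stiff (2 N m) and must stay as it stands
- rack: small wooden rack fixed to the table, 90 mm (own x) by 70 mm (own y), origin on the table under its centre. Two rails, tops at 70 mm, leave a slot along x, 9 mm wide and 40 mm long, in which the clip hangs with its tab's underside on the rails, its x along the rack's x. Lift the clip 60 mm straight up to clear it
- jar: amber glass jar with a red cap, 70 mm across, 100 mm tall, origin at its underside; leave alone
- bowl: blue ceramic bowl, 110 mm across, 50 mm tall, origin at its underside; leave alone
- sauce: green glass sauce bottle with a yellow cap, 60 mm across, 190 mm tall, origin at its underside; leave alone

How it is judged:
On the way, in this order (a step that is already met when the one before it is completed fails the run):
1. the clip is lifted out of the rack (height (world z) of clip above 0.13 m), for 0.1 s.
2. the straight leg is in the cross-hole, the sprung leg not yet over the shaft (x of seat in the frame of hub between -0.005 and 0.005 m and y of seat in the frame of hub between -0.014 and 0.014 m and z of seat in the frame of hub between 0.005 and 0.028 m and angle between the z axis of clip and the z axis of hub, either way round below 0.25 rad), for 0.05 s.
At the end, for the whole second after the job is handed in: Clip fully home and released: its seat point within 3 mm of the shaft's axis and 13 mm of hub along it, its leg within 0.25 rad of the hole's direction, its plane within 0.35 rad of square to the shaft; clip at rest, crank handle within 12 mm of where it stood (x of seat in the frame of hub between -0.003 and 0.003 m and y of seat in the frame of hub between -0.013 and 0.013 m and z of seat in the frame of hub between -0.003 and 0.003 m and angle between the z axis of clip and the z axis of hub, either way round below 0.25 rad and angle between the y axis of clip and the y axis of hub, either way round below 0.35 rad and linear speed of clip below 0.02 m/s and contact force between the fingers and clip below 0.1 N and distance of handle from where it was at the start of the episode below 0.012 m); the robot touches nothing.
It fails at once if the crank is turned (its handle moved more than 12 mm) (distance of handle from where it was at the start of the episode above 0.012 m).
It fails at once if the clip is forced against the cutter with more than 45 N (contact force between clip and cutter above 45 N).
It fails at once if the jar is moved more than 30 mm (distance of jar from where it was at the start of the episode above 0.03 m).
It fails at once if the bowl is moved more than 30 mm (distance of bowl from where it was at the start of the episode above 0.03 m).
It fails at once if the sauce is moved more than 30 mm (distance of sauce from where it was at the start of the episode above 0.03 m).
It also fails if it takes over 64 s, if anything falls off the work surface, if the arm or the gripper's body presses on something with over 40 N, if the wrist force passes 120 N, or if a joint passes its speed limit or range.

## Working session

There is one attempt and no reset: what is moved stays moved. The work goes in short steps, Python scripts to look and compute and a shell command to move; the robot and the scene stay as the last step left them, time stands still between calls to the robot, and variables do not carry over. Pictures are saved under pics/ and viewed, about 8 in all and at most 12, crops included, and the job is handed in when it is done.

```bash
mkdir -p pics; ls
python3 - <<'E'
from station import env
import cv2,numpy as np
np.set_printoptions(precision=4,suppress=True)
o=env.get_obs();print(o['position'],o['orientation'],o['ft_force'],o['width'],env.pinch_z)
for n in('side','top'):
    p=env.camera_params(n);print(n,p)
    cv2.imwrite(f'pics/{n}0.png',cv2.cvtColor(env.capture(n),cv2.COLOR_RGB2BGR))
E
```

```text
pics
[ 0.2281 -0.5815  0.2307] [-3.1404  0.0001  0.3738] [ 0.4307 -0.1875 -0.237 ] 0.08540807822517633 0.0187
side {'mtx': array([[435.5052,   0.    , 250.9193],
       [  0.    , 435.5052, 194.1363],
       [  0.    ,   0.    ,   1.    ]]), 'origin': array([0.1404, 0.3329, 0.6611]), 'attitude': array([-2.251 ,  0.0193, -2.3741])}
top {'mtx': array([[486.7942,   0.    , 262.3377],
       [  0.    , 486.7942, 192.4954],
       [  0.    ,   0.    ,   1.    ]]), 'origin': array([ 0.4798, -0.0953,  0.9486]), 'attitude': array([-3.0222, -0.0227, -1.5962])}
```

View pics/side0.png

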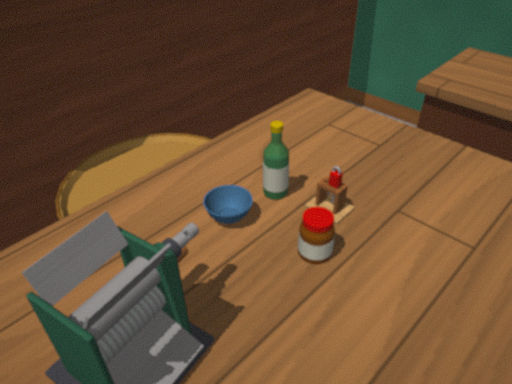

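View pics/top0.png

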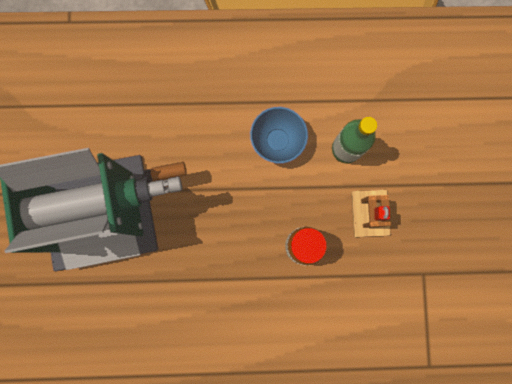

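Side and top views: in the top view the shaft's free end is near (180,183), the clip tab near (382,213) and the jar's cap at (308,246). Next I'll zoom in on the shaft and rack.

```bash
cat > h.py <<'E'
import numpy as np,cv2
from station import env
from scipy.spatial.transform import Rotation as R
np.set_printoptions(precision=4,suppress=True)
P={n:env.camera_params(n) for n in('side','top')}
rot=lambda a:R.from_euler('xyz',a).as_matrix()
def ray(n,uv):
    p=P[n];d=rot(p['attitude'])@np.linalg.inv(p['mtx'])@np.array([uv[0],uv[1],1.]);return p['origin'],d/np.linalg.norm(d)
def onz(n,uv,z):
    o,d=ray(n,uv);return o+d*(z-o[2])/d[2]
def tri(us,ut):
    A=0;b=0;rs=[ray('side',us),ray('top',ut)]
    for o,d in rs:
        M=np.eye(3)-np.outer(d,d);A=A+M;b=b+M@o
    x=np.linalg.solve(A,b);return x,[1000*np.linalg.norm((np.eye(3)-np.outer(d,d))@(x-o)) for o,d in rs]
def proj(n,X):
    p=P[n];c=rot(p['attitude']).T@(np.asarray(X)-p['origin']);q=p['mtx']@c;return q[:2]/q[2]
def grab(n):return cv2.cvtColor(env.capture(n),cv2.COLOR_RGB2BGR)
def crop(im,x,y,w,h,k):return cv2.resize(im[y:y+h,x:x+w],None,fx=k,fy=k,interpolation=cv2.INTER_CUBIC)
E
python3 - <<'E'
from h import *
t=cv2.imread('pics/top0.png');s=cv2.imread('pics/side0.png')
a=np.hstack([crop(t,100,150,100,70,4),crop(s,130,215,100,70,4)])
b=np.hstack([crop(t,340,180,100,70,4),crop(s,290,160,100,70,4)])
cv2.imwrite('pics/z1.png',np.vstack([a,b]))
E
```

```text
(no output)
```

View pics/z1.png

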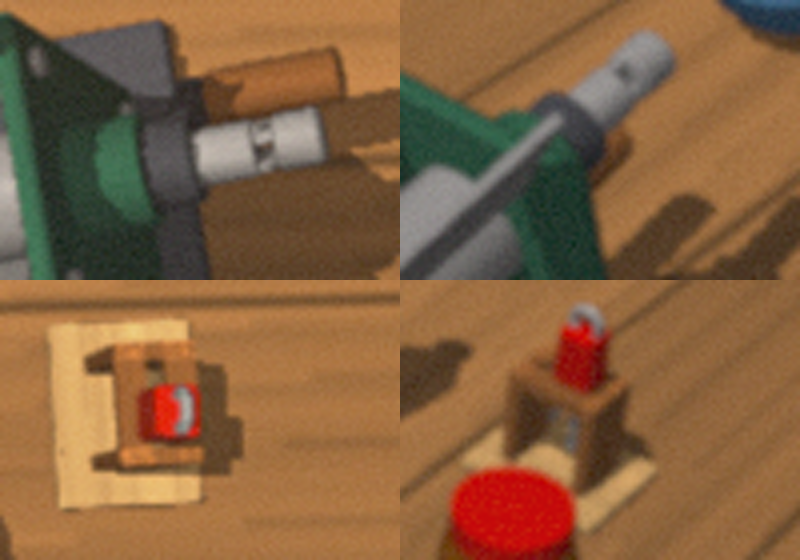

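The zoom shows the shaft hole in the top view at about (165.5,187.5), the wooden handle's rod at about (150-185,163-172), and the tab red at about (382,213). Now the measurements by mask.

```bash
cat > m.py <<'E'
from h import *
t=cv2.imread('pics/top0.png');s=cv2.imread('pics/side0.png')
def comp(im,x,y,w,h,f):
    c=cv2.GaussianBlur(im,(3,3),0)[y:y+h,x:x+w];hsv=cv2.cvtColor(c,cv2.COLOR_BGR2HSV);m=f(hsv).astype(np.uint8)
    n,l,st,ce=cv2.connectedComponentsWithStats(m);k=1+np.argmax(st[1:,4]);m=(l==k).astype(np.uint8)
    q=cv2.findContours(m,cv2.RETR_EXTERNAL,cv2.CHAIN_APPROX_NONE)[0][0]
    r=cv2.minAreaRect(q);return st[k],ce[k]+[x,y],cv2.boxPoints(r)+[x,y],(q[:,0]+[x,y])
red=lambda h:((h[...,0]<6)|(h[...,0]>174))&(h[...,1]>190)&(h[...,2]>90)
if __name__=='__main__':
    gr=lambda h:(h[...,1]<45)&(h[...,2]>125)
    for n,im,b in(('top',t,(360,190,50,50)),('side',s,(310,150,50,50))):
        a=comp(im,*b,red);print(n,'tab',a[0],a[1],a[2].tolist())
    for n,im,b in(('top',t,(145,170,45,35)),('side',s,(165,215,45,50))):
        a=comp(im,*b,gr);print(n,'shaft',a[0],a[1],a[2].tolist())
    wood=lambda h:(h[...,0]<16)&(h[...,1]>150)&(h[...,2]>110)
    a=comp(t,150,155,40,24,wood);print('handle',a[0],a[1],a[2].tolist())
    pale=lambda h:(h[...,2]>165)&(h[...,1]<150)
    a=comp(t,345,180,60,65,pale);print('plate',a[0],a[1],a[2].tolist())
    red2=lambda h:red(h)
    ct=comp(t,360,190,50,50,red)[1];cs=comp(s,310,150,50,50,red)[1];print('tab tri',tri(cs,ct))
E
python3 m.py
```

```text
top tab [15 16  9 14 98] [379.2857 212.7959] [[375.0, 206.0], [383.0, 206.0], [383.0, 219.0], [375.0, 219.0]]
side tab [ 19  21  13  17 155] [334.6968 179.2645] [[328.195125579834, 186.24390029907227], [329.96341705322266, 170.32926750183105], [341.3780517578125, 171.59756088256836], [339.6097602844238, 187.51219177246094]]
top shaft [  4   8  31  16 311] [163.8006 185.492 ] [[147.576922416687, 182.88461589813232], [177.96154022216797, 176.8076934814453], [180.26922988891602, 188.34615325927734], [149.88461303710938, 194.42307662963867]]
side shaft [  8   9  24  19 155] [184.2258 232.6387] [[172.88498401641846, 237.8754005432129], [190.78594207763672, 221.35143899917603], [196.07667922973633, 227.08306884765625], [178.17572021484375, 243.60703086853027]]
handle [  0   0  40  23 778] [169.9987 164.5578] [[150.0, 155.0], [189.0, 155.0], [189.0, 177.0], [150.0, 177.0]]
plate [   6    8   41   50 1014] [365.1114 213.8116] [[348.98686695098877, 190.34896850585938], [387.0900573730469, 187.03564643859863], [391.31520080566406, 235.62476348876953], [353.21200942993164, 238.9380874633789]]
tab tri (array([ 0.5403, -0.3246,  0.0916]), [np.float64(0.9983559808140884), np.float64(0.9983559808140459)])
```

Run:
```python
from h import *
from scipy.optimize import brentq
a=onz('top',(148.7,188.65),.15);b=onz('top',(179.2,182.6),.15)
d=(a-b)/np.linalg.norm(a-b);print('shaft',a,b,'dir',d,'yaw of y',np.arctan2(d[1],d[0]))
# side view check: end centre
print('side end', proj('side',b), 'side hub end',proj('side',a))
n=np.array([-d[1],d[0],0]);  # perpendicular toward -x (robot)
n=n if n[0]<0 else -n
for uv in((168,170),(172,169.2),(160,171.4),(185,168)):
    def f(L):
        z=.15-.085*np.cos(L);q=onz('top',uv,z);return -(q-b)@n-.085*np.sin(L)
    L=brentq(f,0,1.2);z=.15-.085*np.cos(L);print(uv,L,'y along',(onz('top',uv,z)-b)@d)
for L in(.38,.52,.66):
    print(L,[proj(c,b+d*.024+.012*(n*np.sin(L)+[0,0,np.cos(L)])) for c in('top','side')])
e0,e1=onz('top',(351.1,214.6),.012),0
c=onz('top',(370.1,213),.012);p1=onz('top',(367.9,188.7),.012);p2=onz('top',(372.2,237.3),.012)
print('plate',c,'x dir',(p1-p2),np.arctan2(*(p1-p2)[1::-1]))
print('tab edges',onz('top',(374.5,212.8),.07),onz('top',(390,212.8),.106),onz('top',(382,205.75),.106),onz('top',(382,220),.106))
t=cv2.imread('pics/top0.png');hs=cv2.cvtColor(t,cv2.COLOR_BGR2HSV)
for u in(160,168,176):print(u,t[160:182,u].tolist())
for v in (208,212,216):print(v,t[v,370:395].tolist())
```

```text
shaft [0.5857 0.0709 0.15  ] [0.5946 0.0209 0.15  ] dir [-0.1759  0.9844  0.    ] yaw of y 1.7476018658498331
side end [192.0805 228.9555] side hub end [172.0261 247.0979]
(168, 170) 0.48009519858666033 y along 0.024529846898931305
(172, 169.2) 0.4803607646411737 y along 0.01719273808946487
(160, 171.4) 0.4839041503276082 y along 0.03909691923608534
(185, 168) 0.4508809999541166 y along -0.0061049846301205685
0.38 [array([164.1038, 187.1988]), array([184.0959, 233.517 ])]
0.52 [array([164.3492, 188.1609]), array([184.8462, 234.1825])]
0.66 [array([164.6037, 189.0678]), array([185.5569, 234.9104])]
plate [ 0.5468 -0.3274  0.012 ] x dir [0.0945 0.0035 0.    ] 0.03678249724757317
tab edges [ 0.5428 -0.3211  0.07  ] [ 0.5396 -0.339   0.106 ] [ 0.5523 -0.3256  0.106 ] [ 0.5274 -0.3243  0.106 ]
160 [[65, 118, 170], [77, 126, 179], [75, 126, 185], [70, 126, 182], [75, 126, 183], [64, 113, 164], [54, 90, 135], [52, 89, 140], [48, 94, 151], [47, 92, 149], [46, 83, 132], [40, 74, 121], [48, 84, 129], [53, 96, 153], [49, 97, 154], [49, 88, 146], [48, 89, 137], [48, 81, 129], [31, 66, 106], [49,
[... 1194 characters left out ...]
, 68, 146], [25, 45, 135], [38, 47, 137], [35, 44, 137], [5, 33, 160], [14, 35, 219], [13, 43, 226], [8, 28, 223], [13, 38, 226], [18, 38, 226], [60, 69, 214], [120, 128, 178], [160, 165, 174], [147, 155, 168], [72, 81, 147], [22, 47, 159], [33, 63, 118], [41, 71, 98], [44, 73, 105], [38, 71, 100], [48, 76, 107]]
216 [[44, 93, 152], [53, 100, 164], [55, 100, 159], [45, 91, 154], [36, 69, 148], [29, 42, 134], [12, 37, 132], [22, 33, 133], [12, 39, 159], [8, 31, 208], [10, 39, 227], [15, 39, 228], [20, 41, 223], [65, 75, 193], [105, 113, 143], [133, 138, 134], [139, 147, 152], [99, 106, 145], [41, 51, 162], [9, 37, 166], [30, 61, 114], [34, 69, 93], [49, 74, 102], [47, 76, 105], [41, 68, 101]]
```

```bash
cat >> h.py <<'E'
d=np.array([-.1759,.9844,0]);nn=np.array([-.9844,-.1759,0])
def Rins(L):  # tool x=d, tool z=-hubz
    z=-(nn*np.sin(L)+np.array([0,0,np.cos(L)]));return np.column_stack([d,np.cross(z,d),z])
def Rdown(yaw):return rot([np.pi,0,yaw])
def go(p,Rt,cur=None):
    o=env.get_obs();Rc=rot(o['orientation']);q=o['position']
    print('shift mm',1000*Rc.T@(np.array(p)-q),'turn deg',np.degrees(R.from_matrix(Rc.T@Rt).as_rotvec()))
E
python3 - <<'E'
from h import *
print('sauce',onz('top',(368,125),.19),'jar',onz('top',(308,246),.1))
go([.54,-.329,.15],Rdown(1.608))
E
```

```text
sauce [ 0.6755 -0.2872  0.19  ] jar [ 0.4857 -0.1942  0.1   ]
shift mm [ 382.6121 -121.1439   80.8892] turn deg [ -0.0545  -0.035  -70.7156]
```

```bash
python3 -m creep '{"hand":[1,1,1,1,1,1,1,1,1,1,1,1],"translation":[[35,-11,0],[70,-22,0],[105,-33,2],[140,-44,8],[175,-55,15],[210,-66,25],[245,-78,35],[280,-89,45],[315,-100,55],[350,-111,68],[383,-121,80],[383,-121,81]],"turn":[[0,0,-6],[0,0,-12],[0,0,-18],[0,0,-24],[0,0,-30],[0,0,-36],[0,0,-42],[0,0,-48],[0,0,-54],[0,0,-60],[0,0,-66],[0,0,-70.7]]}' 30
python3 - <<'E'
from h import *
go([.54,-.329,.073],Rdown(1.608));print(env.get_obs()['joint_positions'])
a=crop(grab('top'),330,160,100,110,4);b=crop(grab('side'),280,130,100,110,4)
cv2.imwrite('pics/g1.png',np.hstack([a,b]))
E
```

```text
time_s: 1.1
position: [0.5451, -0.3224, 0.148]
orientation: [3.141, -0.005, 1.621]
ft_force: [-0.1, 1.3, -0.3]
width: 0.0853
shift mm [-6.7086 -5.4691 74.9392] turn deg [ 0.0331 -0.2626  0.7379]
[ 0.6905  0.6501 -0.3754  1.6347  0.2789  0.9118  0.2627]
```

View pics/g1.png

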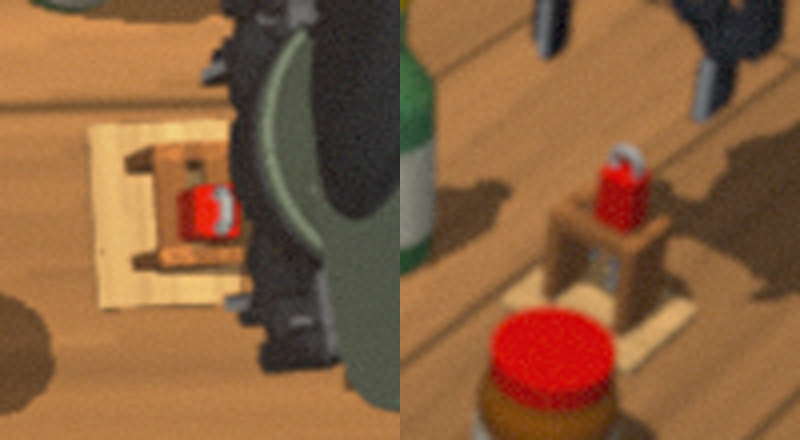

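The jaws stand above the tab, with the tips straddling it at about top-view pixels (381,180) and (387,235). The clip is undisturbed. Descending.

```bash
python3 -m creep '{"hand":[1,1,1,1,1,1,1,1,1,1],"translation":[[0,0,0],[0,0,0],[0,0,12],[0,0,24],[0,0,36],[0,0,48],[0,0,60],[0,0,70],[0,0,77],[0,0,77]],"turn":[[0,0,0],[0,0,0],[0,0,0],[0,0,0],[0,0,0],[0,0,0],[0,0,0],[0,0,0],[0,0,0],[0,0,0]]}' 30
python3 - <<'E'
from h import *
go([.54,-.329,.073],Rdown(1.608));
E
```

```text
time_s: 2.03
position: [0.5399, -0.3289, 0.0715]
orientation: [-3.14, -0.001, 1.608]
ft_force: [0.1, 0.2, 0.1]
width: 0.0857
shift mm [-0.1287  0.0557 -1.5425] turn deg [-0.1065 -0.0719 -0.0067]
```

```bash
python3 -m creep '{"hand":[0.2,-0.2,-0.5,-1,-1,-1,-1,-1,-1,-1],"translation":[[0,0,-2],[0,0,-2],[0,0,-2],[0,0,-2],[0,0,-2],[0,0,-2],[0,0,-2],[0,0,-2],[0,0,-2],[0,0,-2]],"turn":[[0,0,0],[0,0,0],[0,0,0],[0,0,0],[0,0,0],[0,0,0],[0,0,0],[0,0,0],[0,0,0],[0,0,0]]}' 40
python3 - <<'E'
from h import *
a=crop(grab('side'),280,130,100,110,4);b=crop(grab('top'),330,160,100,110,4)
cv2.imwrite('pics/g2.png',np.hstack([b,a]))
E
```

```text
time_s: 2.87
position: [0.5408, -0.3295, 0.0758]
orientation: [3.141, 0.0, 1.608]
ft_force: [-0.5, 0.7, 6.3]
width: 0.0235
```

View pics/g2.png

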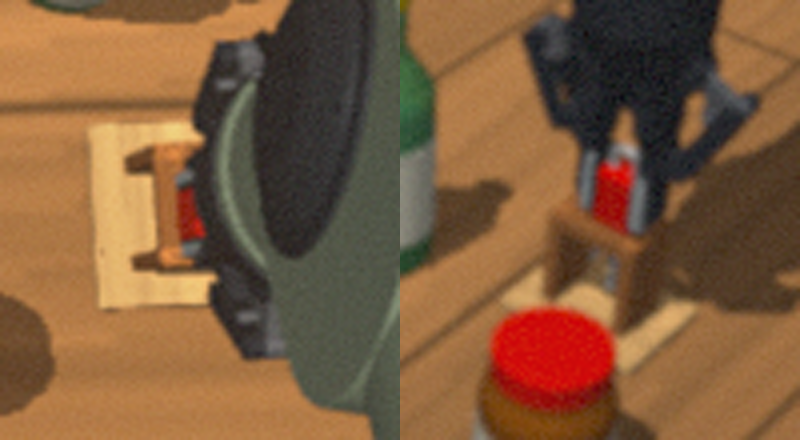

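Gripped: the width is 23.5 mm and the tab sits between the pads in the side view. Lifting straight up.

```bash
python3 -m creep '{"hand":[-1,-1,-1,-1,-1,-1,-1,-1,-1,-1,-1,-1],"translation":[[0,0,-4],[0,0,-12],[0,0,-24],[0,0,-36],[0,0,-50],[0,0,-66],[0,0,-85],[0,0,-105],[0,0,-125],[0,0,-140],[0,0,-150],[0,0,-150]],"turn":[[0,0,0],[0,0,0],[0,0,0],[0,0,0],[0,0,0],[0,0,0],[0,0,0],[0,0,0],[0,0,0],[0,0,0],[0,0,0],[0,0,0]]}' 50
python3 - <<'E'
from h import *
H=np.array([.5907,.0425,.15]);Rt=Rins(.45);hz=-Rt[:,2]
print(env.get_obs()['joint_positions'],hz)
# underside 5.8mm ahead of TCP; tip 48 below; want tip 25mm above axis+... -> TCP at H+hz*(.054+.040)
go(H+hz*(.0538+.040),Rt)
E
```

```text
time_s: 3.97
position: [0.5414, -0.3297, 0.2282]
orientation: [3.138, 0.002, 1.608]
ft_force: [0.9, 1.0, -0.3]
width: 0.0234
[ 0.7132  0.5604 -0.3923  1.5671  0.236   1.0575  0.296 ] [-0.4282 -0.0765  0.9004]
shift mm [364.4628  22.5824  -6.8615] turn deg [-25.5677   1.927   -7.8614]
```

```bash
python3 -m creep '{"hand":[-1,-1,-1,-1,-1,-1,-1,-1,-1,-1,-1,-1],"translation":[[20,1,-15],[55,3,-25],[92,6,-30],[130,8,-30],[168,10,-30],[206,13,-30],[244,15,-28],[282,17,-22],[318,20,-16],[345,22,-12],[364,22.6,-10],[364,22.6,-10]],"turn":[[0,0,0],[-2,0.2,-0.8],[-5,0.4,-1.6],[-8,0.6,-2.4],[-11,0.8,-3.2],[-14,1,-4],[-17,1.2,-5],[-20,1.5,-6],[-22.5,1.7,-7],[-24.5,1.9,-7.5],[-25.6,1.9,-7.9],[-25.6,1.9,-7.9]]}'; python3 -m creep '{"hand":[-1,-1,-1],"translation":[[0,0,0],[0,0,0],[0,0,0]],"turn":[[0,0,0],[0,0,0],[0,0,0]]}'
python3 - <<'E'
from h import *
H=np.array([.5907,.0425,.15]);Rt=Rins(.45);hz=-Rt[:,2]
go(H+hz*(.0538+.040),Rt)
o=env.get_obs();print(o['joint_positions'],(o['position']-H)@np.column_stack([d,Rt[:,1],hz]))
a=crop(grab('side'),140,180,100,110,4);b=crop(grab('top'),110,140,100,110,4)
cv2.imwrite('pics/i1.png',np.hstack([b,a]))
E
```

```text
time_s: 4.97
position: [0.5484, 0.0394, 0.2344]
orientation: [2.694, -0.002, 1.754]
ft_force: [0.6, 0.2, -1.1]
width: 0.0233
time_s: 5.22
position: [0.5498, 0.0342, 0.2352]
orientation: [2.694, -0.002, 1.747]
ft_force: [0.3, 0.7, -0.6]
width: 0.0233
shift mm [1.0196 0.4804 1.0603] turn deg [-0.1609 -0.0685 -0.0896]
[ 0.2345  0.249  -0.4664  2.1434  0.3537  0.3446 -0.3262] [-0.001  -0.0005  0.0949]
```

View pics/i1.png

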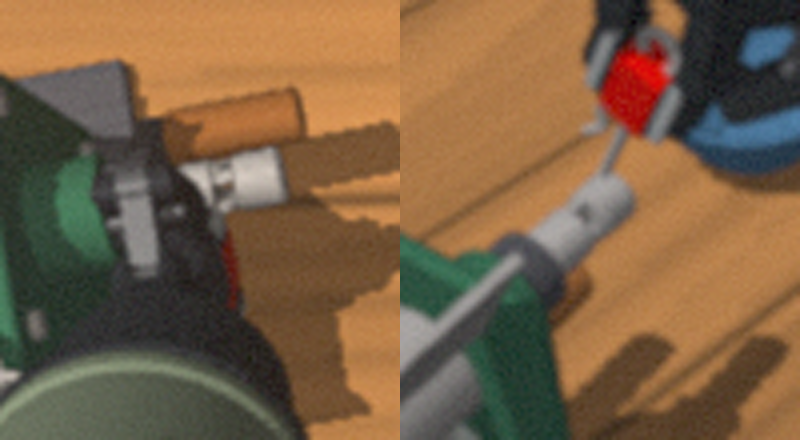

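Run:
```python
from h import *
o=env.get_obs();Rc=rot(o['orientation']);z=Rc[:,2];T=o['position']
f=lambda n,X:(proj(n,X)-([140,180] if n=='side' else [110,140]))*4+([400,0] if n=='side' else [0,0])
for k in(.0058,.0258,.0538,.0758,.0858,.0948):print(k,f('side',T+z*k),f('top',T+z*k))
print('tab box',[f('side',T+z*.0058+Rc@[a,b,0]) for a in(-.01,.01) for b in(-.012,.012)])
H=np.array([.5907,.0425,.15]);hz=-Rins(.45)[:,2]
print('mouth',f('side',H+hz*.012),f('top',H+hz*.012))
for nm,v in(('along shaft',d),('across',Rc[:,1])):print(nm,'px/mm',(f('side',H+v*.001)-f('side',H)),f('top',H+v*.001)-f('top',H))
```

```text
0.0058 [630.4259 113.1209] [208.2383 254.4356]
0.0258 [617.5653 140.4458] [212.7727 236.74  ]
0.0538 [600.499  176.7062] [218.7445 213.4349]
0.0758 [587.8009 203.6855] [223.1545 196.2245]
0.0858 [582.223  215.5369] [225.0829 188.6991]
0.0948 [577.302  225.9924] [226.7796 182.0774]
tab box [array([670.2834, 119.0156]), array([623.8606,  78.6396]), array([637.1508, 148.44  ]), array([589.9792, 107.1391])]
mouth [581.1939 212.565 ] [221.805  189.9276]
along shaft px/mm [-1.569   1.4196] [-2.399   0.4759]
across px/mm [-1.7602 -1.5646] [-0.569  -2.2679]
```

Side view: leg tip at about (602,178) in the crop, against a predicted (600.5,177), so the grip model is right. The leg's line points at the hole at about (583,213). Next, a closer look at the hole itself.

Run:
```python
from h import *
acc={}
for n in('top','side'):
    acc[n]=np.mean([grab(n).astype(float) for _ in range(6)],0).astype(np.uint8)
    cv2.imwrite(f'pics/avg_{n}.png',acc[n])
a=crop(cv2.imread('pics/top0.png'),145,168,40,36,10);b=crop(acc['side'],166,210,40,50,10);c=crop(acc['top'],145,168,40,36,10)
im=np.zeros((600,800,3),np.uint8);im[:360,:400]=a;im[:500,400:]=b
im[360:,:400]=c[:240]
cv2.imwrite('pics/z2.png',im)
```

```text
(no output)
```

View pics/z2.png

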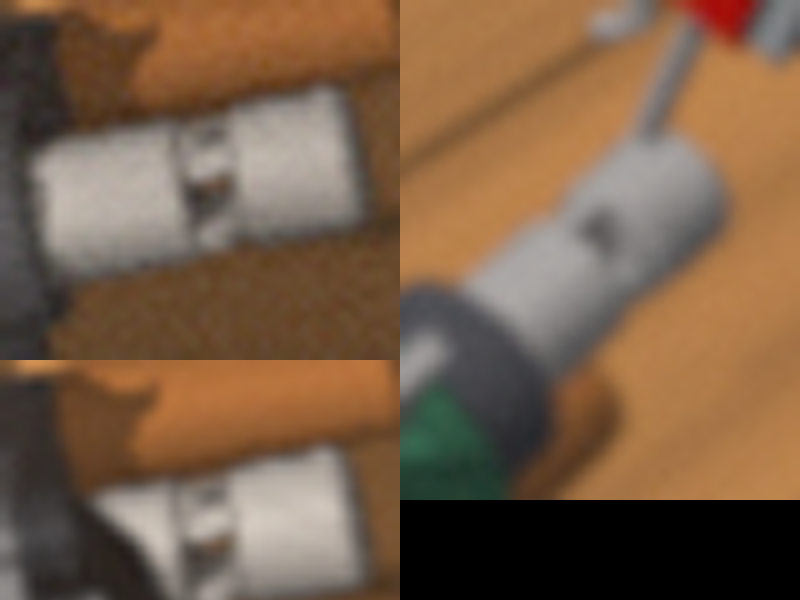

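The zoom shows the hole mouth in the top view at px (165.6,186.8), and in the side view at px (185.6,232.4). Triangulating it.

Run:
```python
from h import *
m,e=tri((185.55,232.35),(165.55,186.75));H=np.array([.5907,.0425,.15]);Rt=Rins(.45);hz=-Rt[:,2]
o=env.get_obs();Rc=rot(o['orientation'])
F=np.column_stack([Rt[:,0],Rt[:,1],hz])
print(m,e,'mouth-H in (d,across,hz) mm',1000*(m-H)@F,'tip',1000*(o['position']+Rc[:,2]*.0538-H)@F)
for L in(.38,.45,.52,.6):
  for r in (.0105,):
    X=H+d*0+r*(nn*np.sin(L)+np.array([0,0,np.cos(L)]));print(L,proj('top',X),proj('side',X))
# top visible edges of shaft -> axis : upper/lower rows at groove
print('shaft edge pred',[proj('top',H+s*.012*(-Rdown(1.7476)[:,1])) for s in(-1,1)])
```

```text
[0.5863 0.0409 0.1617] [np.float64(0.46930129258845954), np.float64(0.4693012925884036)] mouth-H in (d,across,hz) mm [-0.7846  0.9514 12.5875] tip [ 0.1541 -0.4872 41.1083]
0.38 [165.4192 186.7743] [184.7596 233.2985]
0.45 [165.5248 187.1996] [185.0904 233.5811]
0.52 [165.6328 187.6149] [185.4142 233.8788]
0.6 [165.7585 188.0748] [185.7734 234.2356]
shaft edge pred [array([164.734 , 178.1898]), array([167.3347, 192.3363])]
```

```bash
python3 -m creep '{"hand":[-1,-1,-1,-1,-1,-1,-1,-1],"translation":[[-0.4,0.3,2],[-1,0.7,6],[-1,0.7,11],[-1,0.7,16],[-1,0.7,20],[-1,0.7,23],[-1,0.7,25],[-1,0.7,25]],"turn":[[0,0,0],[0,0,0],[0,0,0],[0,0,0],[0,0,0],[0,0,0],[0,0,0],[0,0,0]]}'
cat > st.py <<'E'
from h import *
H=np.array([.5907,.0425,.15]);Rt=Rins(.45);F=np.column_stack([Rt[:,0],Rt[:,1],-Rt[:,2]])
o=env.get_obs();Rc=rot(o['orientation'])
print('t',round(o['time_s'],2),'tip (along,across,up) mm',1000*(o['position']+Rc[:,2]*.0538-H)@F,'F same axes',o['ft_force']@F,'turn to Rt',np.degrees(R.from_matrix(Rc.T@Rt).as_rotvec()),'M',o['wrist_torque'])
E
python3 st.py
python3 - <<'E'
from h import *
im=[crop(np.mean([grab(n).astype(float) for _ in range(4)],0).astype(np.uint8),*b,10) for n,b in(('top',(145,168,40,36)),('side',(166,205,40,50)))]
o=np.zeros((500,800,3),np.uint8);o[:360,:400]=im[0];o[:,400:]=im[1];cv2.imwrite('pics/i2.png',o)
E
```

```text
time_s: 6.58
position: [0.5612, 0.0365, 0.2126]
orientation: [2.694, -0.002, 1.749]
ft_force: [-0.4, -0.3, -1.3]
width: 0.0233
t 6.58 tip (along,across,up) mm [-0.5978 -0.0592 15.6557] F same axes [-0.2061 -1.0072 -1.0124] turn to Rt [-0.1657 -0.1227  0.0066] M [-0.0745  0.5103 -0.0142]
```

View pics/i2.png

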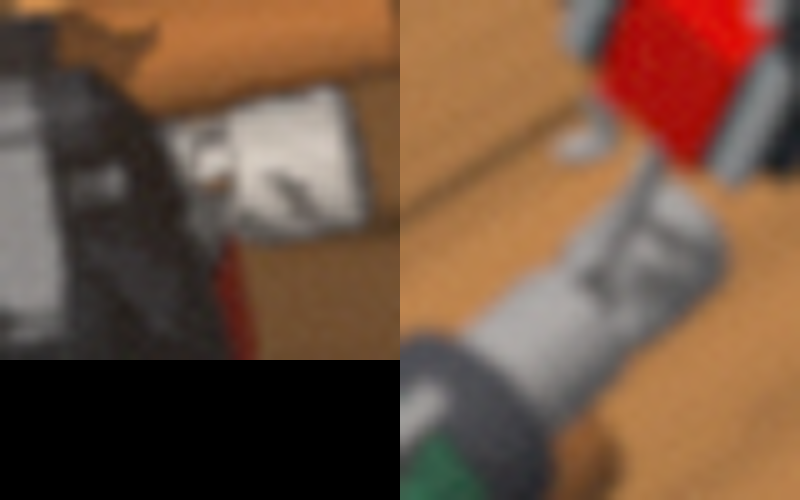

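In the side view the tip sits on the hole mouth at about (595,283), as it should. Pushing in gently.

```bash
python3 -m creep '{"hand":[-1,-1,-1,-1,-1],"translation":[[0,0,1.5],[0,0,3],[0,0,4.5],[0,0,6],[0,0,6]],"turn":[[0,0,0],[0,0,0],[0,0,0],[0,0,0],[0,0,0]]}'; python3 st.py;  python3 -m creep '{"hand":[-1,-1,-1,-1],"translation":[[0,0,1],[0,0,2],[0,0,3],[0,0,3]],"turn":[[0,0,0],[0,0,0],[0,0,0],[0,0,0]]}'; python3 st.py
```

```text
time_s: 7.4
position: [0.5637, 0.0368, 0.2073]
orientation: [2.694, -0.002, 1.748]
ft_force: [-0.5, 0.3, -0.6]
width: 0.0231
t 7.4 tip (along,across,up) mm [-0.7286 -0.037   9.7757] F same axes [ 0.3689 -0.6231 -0.3608] turn to Rt [-0.1565 -0.1139 -0.0056] M [-0.063   0.5194  0.0067]
time_s: 7.73
position: [0.5649, 0.037, 0.2047]
orientation: [2.694, -0.002, 1.748]
ft_force: [-0.4, 0.1, -1.0]
width: 0.0234
t 7.73 tip (along,across,up) mm [-0.7724 -0.0845  6.9216] F same axes [ 0.1451 -0.7804 -0.7778] turn to Rt [-0.1568 -0.1083 -0.0069] M [-0.2484  0.6667 -0.0087]
```

In the hole (tip at 6.9 mm, below the groove bottom at 10.5) with no force. Continuing.

```bash
python3 -m creep '{"hand":[-1,-1,-1,-1,-1],"translation":[[0,0,2],[0,0,4],[0,0,6],[0,0,8],[0,0,8]],"turn":[[0,0,0],[0,0,0],[0,0,0],[0,0,0],[0,0,0]]}'; python3 st.py;  python3 -m creep '{"hand":[-1,-1,-1,-1,-1],"translation":[[0,0,2],[0,0,4],[0,0,6],[0,0,8],[0,0,8]],"turn":[[0,0,0],[0,0,0],[0,0,0],[0,0,0],[0,0,0]]}'; python3 st.py
```

```text
time_s: 8.15
position: [0.5684, 0.0377, 0.1972]
orientation: [2.695, -0.002, 1.748]
ft_force: [-0.6, -0.3, -2.1]
width: 0.0232
t 8.15 tip (along,across,up) mm [-0.6993 -0.1777 -1.3384] F same axes [-0.1513 -1.4653 -1.5915] turn to Rt [-0.1685 -0.1149 -0.0053] M [-0.1423  1.0042 -0.0031]
time_s: 8.57
position: [0.5718, 0.0383, 0.1901]
orientation: [2.694, -0.002, 1.748]
ft_force: [-2.1, -1.4, -3.7]
width: 0.0238
t 8.57 tip (along,across,up) mm [-0.6879 -0.1677 -9.3142] F same axes [-1.0197 -3.6848 -2.3239] turn to Rt [-0.1645 -0.1147 -0.0058] M [-0.3527  1.295  -0.0477]
```

```bash
python3 -m creep '{"hand":[-1,-1,-1,-1],"translation":[[0,-0.3,0],[0,-0.6,1],[0,-0.6,2],[0,-0.6,2]],"turn":[[0,0,0],[0,0,0],[0,0,0],[0,0,0]]}'; python3 st.py;  python3 -m creep '{"hand":[-1,-1,-1,-1],"translation":[[0,0,1],[0,0,2],[0,0,3],[0,0,3]],"turn":[[0,0,0],[0,0,0],[0,0,0],[0,0,0]]}'; python3 st.py
```

```text
time_s: 8.9
position: [0.5724, 0.0384, 0.1885]
orientation: [2.694, -0.002, 1.748]
ft_force: [-0.9, -0.3, -1.1]
width: 0.0233
t 8.9 tip (along,across,up) mm [ -0.7431  -0.2695 -10.9574] F same axes [-0.1327 -1.29   -0.575 ] turn to Rt [-0.1095 -0.1112 -0.0078] M [-0.1487  0.8329 -0.0508]
time_s: 9.23
position: [0.5736, 0.0386, 0.1857]
orientation: [2.694, -0.002, 1.748]
ft_force: [-0.8, 0.3, -1.5]
width: 0.0233
t 9.23 tip (along,across,up) mm [ -0.6839  -0.3873 -14.0387] F same axes [ 0.4408 -1.3278 -1.0165] turn to Rt [-0.1224 -0.1142 -0.0023] M [-0.1185  0.7436 -0.0579]
```

```bash
python3 -m creep '{"hand":[-1,-1,-1,-1,-1],"translation":[[0,0,1],[0,0,2],[0,0,3],[0,0,4],[0,0,4]],"turn":[[0,0,0],[0,0,0],[0,0,0],[0,0,0],[0,0,0]]}'; python3 st.py;  python3 -m creep '{"hand":[-1,-1,-1,-1,-1],"translation":[[0,0,1],[0,0,2],[0,0,3],[0,0,4],[0,0,4]],"turn":[[0,0,0],[0,0,0],[0,0,0],[0,0,0],[0,0,0]]}'; python3 st.py
```

```text
time_s: 9.65
position: [0.5753, 0.0389, 0.1822]
orientation: [2.694, -0.002, 1.748]
ft_force: [-0.8, -0.5, 0.6]
width: 0.0234
t 9.65 tip (along,across,up) mm [ -0.702   -0.3547 -17.9712] F same axes [-0.3055 -0.5247  0.8774] turn to Rt [-0.1178 -0.1094 -0.0004] M [-0.1914  0.4516  0.0064]
time_s: 10.07
position: [0.577, 0.0393, 0.1785]
orientation: [2.694, -0.002, 1.748]
ft_force: [1.3, -0.2, -1.3]
width: 0.0233
t 10.07 tip (along,across,up) mm [ -0.682   -0.3778 -22.0389] F same axes [-0.4316  0.5374 -1.7241] turn to Rt [-0.1205 -0.1141 -0.0042] M [-0.1453  0.2158 -0.0812]
```

```bash
python3 -m creep '{"hand":[-1,-1,-1,-1,-1],"translation":[[0,0,1],[0,0,2],[0,0,3],[0,0,4],[0,0,4]],"turn":[[0,0,0],[0,0,0],[0,0,0],[0,0,0],[0,0,0]]}'; python3 st.py;  python3 -m creep '{"hand":[-1,-1,-1,-1,-1],"translation":[[0,0,1],[0,0,2],[0,0,3],[0,0,4],[0,0,4]],"turn":[[0,0,0],[0,0,0],[0,0,0],[0,0,0],[0,0,0]]}'; python3 st.py
```

```text
time_s: 10.48
position: [0.5787, 0.0396, 0.1748]
orientation: [2.694, -0.002, 1.748]
ft_force: [2.8, -0.3, -2.1]
width: 0.0232
t 10.48 tip (along,across,up) mm [ -0.6835  -0.4426 -26.1223] F same axes [-0.7552  1.5892 -3.0475] turn to Rt [-0.1277 -0.1164 -0.0098] M [-0.0737 -0.0131 -0.1011]
time_s: 10.9
position: [0.5803, 0.0399, 0.1711]
orientation: [2.694, -0.002, 1.748]
ft_force: [4.8, 0.4, -4.3]
width: 0.0232
t 10.9 tip (along,across,up) mm [ -0.6392  -0.6299 -30.1596] F same axes [-0.4302  2.4686 -5.927 ] turn to Rt [-0.1447 -0.1161 -0.0033] M [-0.0135 -0.1454 -0.0815]
```

```bash
python3 -m creep '{"hand":[-1,-1,-1,-1],"translation":[[0,0,1],[0,0,2],[0,0,3],[0,0,3]],"turn":[[0,0,0],[0,0,0],[0,0,0],[0,0,0]]}'; python3 st.py;  python3 -m creep '{"hand":[-1,-1,-1,-1],"translation":[[0,0,0.7],[0,0,1.4],[0,0,2],[0,0,2]],"turn":[[0,0,0],[0,0,0],[0,0,0],[0,0,0]]}'; python3 st.py
```

```text
time_s: 11.23
position: [0.5815, 0.04, 0.1684]
orientation: [2.694, -0.002, 1.748]
ft_force: [2.7, 0.2, -0.8]
width: 0.0234
t 11.23 tip (along,across,up) mm [ -0.72    -0.7027 -33.1133] F same axes [-0.2633  2.1355 -1.8818] turn to Rt [-0.1504 -0.1082 -0.007 ] M [ 0.0093  0.0405 -0.0006]
time_s: 11.57
position: [0.5821, 0.0401, 0.1665]
orientation: [2.695, -0.002, 1.748]
ft_force: [0.3, -1.4, -0.6]
width: 0.0236
t 11.57 tip (along,across,up) mm [ -0.7789  -0.9902 -35.061 ] F same axes [-1.4184 -0.2556 -0.5783] turn to Rt [-0.1743 -0.1012 -0.0108] M [-0.054   0.5488  0.0048]
```

```bash
python3 -m creep '{"hand":[-1,-1,-1],"translation":[[0,0,0.5],[0,0,1],[0,0,1]],"turn":[[0,0,0],[0,0,0],[0,0,0]]}'; python3 st.py;  python3 -m creep '{"hand":[-1,-1,-1],"translation":[[0,0,0.5],[0,0,1],[0,0,1]],"turn":[[0,0,0],[0,0,0],[0,0,0]]}'; python3 st.py
python3 - <<'E'
from h import *
im=[crop(np.mean([grab(n).astype(float) for _ in range(4)],0).astype(np.uint8),*b,6) for n,b in(('top',(135,158,60,60)),('side',(156,190,66,66)))]
o=np.zeros((400,800,3),np.uint8);o[:360,:360]=im[0];o[:396,400:796]=im[1];cv2.imwrite('pics/i3.png',o)
E
```

```text
time_s: 11.82
position: [0.5825, 0.0402, 0.1661]
orientation: [2.694, -0.001, 1.748]
ft_force: [-7.7, -1.2, 9.7]
width: 0.0235
t 11.82 tip (along,across,up) mm [ -0.7868  -0.7739 -35.6664] F same axes [ 0.2052 -2.7788 12.0967] turn to Rt [-0.1463 -0.0886 -0.0043] M [-0.105   1.2133  0.0466]
time_s: 12.07
position: [0.5827, 0.0401, 0.1657]
orientation: [2.694, -0.001, 1.748]
ft_force: [-20.3, -1.7, 27.0]
width: 0.0237
t 12.07 tip (along,across,up) mm [ -0.8647  -0.712  -36.0611] F same axes [ 1.9366 -6.5056 33.0762] turn to Rt [-0.1222 -0.0639  0.0023] M [-0.0233  1.9859  0.1604]
```

View pics/i3.png

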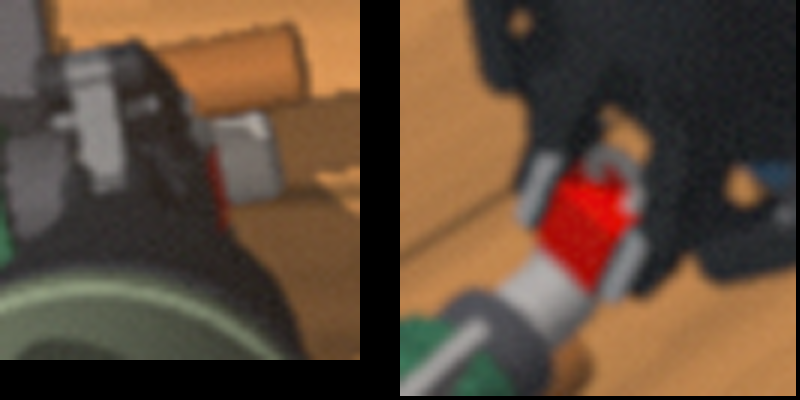

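Contact: the force rose sharply at tip -35.7 mm, right at home (-35.5), and the side view shows the tab sitting on the shaft. Backing off to relieve the press, then releasing.

```bash
python3 -m creep '{"hand":[-1,-1,-1],"translation":[[0,0,-0.8],[0,0,-1.5],[0,0,-1.5]],"turn":[[0,0,0],[0,0,0],[0,0,0]]}'; python3 st.py; python3 -m creep '{"hand":[-0.6,-0.3,-0.1,0.1,0.1,0.1,0.1,0.1],"translation":[[0,0,0],[0,0,0],[0,0,0],[0,0,0],[0,0,0],[0,0,0],[0,0,0],[0,0,0]],"turn":[[0,0,0],[0,0,0],[0,0,0],[0,0,0],[0,0,0],[0,0,0],[0,0,0],[0,0,0]]}'; python3 st.py
```

```text
time_s: 12.72
position: [0.5825, 0.0402, 0.1665]
orientation: [2.694, -0.002, 1.748]
ft_force: [-1.1, -1.1, -0.7]
width: 0.0233
t 12.72 tip (along,across,up) mm [ -0.7438  -0.5514 -35.2545] F same axes [-0.9085 -1.4471 -0.117 ] turn to Rt [-0.1261 -0.1036 -0.006 ] M [-0.1009  0.6994  0.0085]
time_s: 13.38
position: [0.5826, 0.0402, 0.1664]
orientation: [2.694, -0.002, 1.748]
ft_force: [0.8, -0.6, 0.6]
width: 0.0472
t 13.38 tip (along,across,up) mm [ -0.7057  -0.5733 -35.4037] F same axes [-0.6837  0.8568  0.3024] turn to Rt [-0.135  -0.1072 -0.0065] M [-0.0036  0.4562  0.0467]
```

Released. Retreating straight back, then along the free-end side to clear the view.

```bash
python3 -m creep '{"hand":[0.1,0.1,0.1,0.1,0.1,0.1,0.1,0.1,0.1,0.1,0.1,0.1],"translation":[[0,0,-5],[0,0,-15],[0,0,-30],[0,0,-50],[0,0,-75],[-10,0,-100],[-35,0,-115],[-65,0,-120],[-95,0,-120],[-125,0,-120],[-150,0,-120],[-150,0,-120]],"turn":[[0,0,0],[0,0,0],[0,0,0],[0,0,0],[0,0,0],[0,0,0],[0,0,0],[0,0,0],[0,0,0],[0,0,0],[0,0,0],[0,0,0]]}'
python3 - <<'E'
from h import *
av={n:np.mean([grab(n).astype(float) for _ in range(4)],0).astype(np.uint8) for n in P}
o=np.zeros((400,800,3),np.uint8);o[:360,:360]=crop(av['top'],135,158,60,60,6);o[:396,400:796]=crop(av['side'],156,190,66,66,6)
cv2.imwrite('pics/f1.png',o);cv2.imwrite('pics/f1_top.png',av['top'])
f=lambda n,X:((proj(n,X)+.5-([156,190] if n=='side' else [135,158]))*6+([400,0] if n=='side' else [0,0])).round()
H=np.array([.5907,.0425,.15])-d*.0007;Rt=Rins(.45);hz=-Rt[:,2]
for h in(.012,.048):print(h,{n:f(n,H+hz*h).tolist() for n in P})
# handle shift check: start vs now (phase correlation)
a=cv2.cvtColor(cv2.imread('pics/top0.png'),6)[155:178,165:195].astype(float);b=cv2.cvtColor(av['top'],6)[155:178,165:195].astype(float)
print('handle shift px',cv2.phaseCorrelate(a,b))
E
```

```text
time_s: 14.38
position: [0.558, -0.122, 0.2743]
orientation: [2.694, -0.002, 1.743]
ft_force: [-1.4, 0.0, -1.7]
width: 0.047
0.012 {'side': [580.0, 260.0], 'top': [188.0, 179.0]}
0.048 {'side': [612.0, 194.0], 'top': [177.0, 222.0]}
handle shift px ((-0.1889857011353815, 0.13060975700265764), 0.9503961161913663)
```

View pics/f1.png

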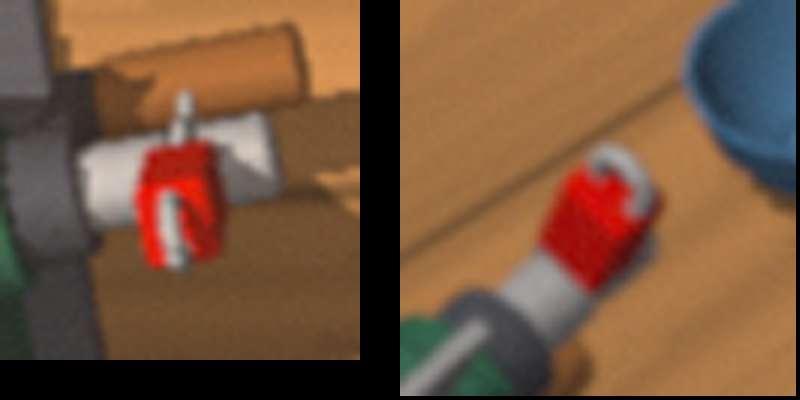

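The clip stands on its own with the sprung leg snapped over the far side (top view about (183,105)). The tab sits on the shaft with its top at about (180,222), against (177,222) predicted for home. The handle has not moved.

```bash
python3 -m creep '{"hand":[0.1,0.1,0.1],"translation":[[0,0,0],[0,0,0],[0,0,0]],"turn":[[0,0,0],[0,0,0],[0,0,0]]}'; python3 -c "
from station import env
print(env.job_done())"
```

```text
time_s: 15.03
position: [0.558, -0.1165, 0.2743]
orientation: [2.694, -0.002, 1.749]
ft_force: [-0.4, -0.1, -0.1]
width: 0.047
the job is handed in; nothing more can be done
None
```

The R-clip is in the shaft's cross-hole, snapped over the shaft and released, and I handed the job in at about 15 s. No verdict was reported.

- **Insertion:** I took the clip from the rack and located the hole from both camera views. I then pushed the straight leg in along a lean of about 0.45 rad. A small sideways rub (under 4 N) came up part-way and went after a 0.6 mm shift.
- **Seating:** The tool force turned into a pull of about 6 N as the sprung leg went over the shaft. It then rose sharply at tip −35.7 mm, against −35.5 mm for fully home. My last push went further than it needed, to about 33 N at the wrist (limit 45 N on the cutter), so I backed off before opening the fingers.
- **Final checks:** The last picture shows the tab on the shaft, within about 1 mm of where it should be when home, and the sprung leg on the far side. The handle moved less than 0.3 pixel, the arm is clear, and the wrist force was about 0. I did not measure the jar, bowl or sauce bottle again; the arm's path stayed clear of them.
- **Disagreement:** The hole's mouth in the images suggested a lean nearer 0.38 to 0.40 rad, while the handle gave about 0.45. The leg went in easily at 0.45.

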